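# Index the bottle carousel with its ratchet lever

## Task

Bring the green-capped bottle that stands in the carousel round to the red pointer by working the carousel's orange-handled ratchet lever to and fro, a full swing there and back for each notch. Leave the lever swung back where it stood at first and let go of it. Do not touch the turntable or that bottle with the hand.

Things in the scene. Friction and masses are not known exactly. Their poses are not given: they have to be found in the camera images.
- turntable: Round bottle turntable, 180 mm across (204 over its saw teeth), on a grey stand fixed to the bench, its place and yaw varying. Origin on its vertical axis at bench height, z up. 12 open bays 30 degrees apart, centres 69 mm from the axis, floor 42 mm and walls 64 mm above the bench, bottle tops 108 mm. Advances counter-clockwise seen from above; a holding pawl stops it running back.
- lever_grip (a point): Middle of the upright orange handle of the ratchet lever, 78 mm above the bench. Handle round, 22 mm across, from 40 to 106 mm high, 165 mm from the turntable's axis, about which the lever swings level, 44 degrees from stop to stop, needing under 5 N. It starts 0 to 3 degrees from its home stop, the clockwise end (seen from above). Near it lie only parts under 45 mm high.
- mark (a point): Where the origin of a bottle stands when its bay is at the fixed red pointer (small flat arrow on a post beside the turntable, 64 mm high): 69 mm from the axis, 42 mm above the bench. Seen from the axis, the lever's home stop is 115 degrees clockwise of it. Each swing 40 to 44 degrees counter-clockwise from home carries the turntable on 30 to 37 degrees: one notch, and no drift adds up.
- green_bottle: Small white bottle with green cap, 28 mm across, 66 mm high, standing loose in a bay; origin at the centre of its underside. Starts two, three or four notches clockwise of the mark; two like bottles with white caps stand in other bays. After each forward swing the lever must come back to within 4 degrees of home so that its pawl clicks behind the next tooth.
Mind the look-alikes: they are no part of the job. What is shaped like the green_bottle but black or purple is not meant.

How it is judged (in metres and radians):
On the way, in this order (a step that is already met when the one before it is completed fails the run):
1. the lever has been swung forward (distance of lever_grip from where it was at the start of the episode above 0.08 m).
2. the lever is back and the turntable has gone on by a notch (distance of lever_grip from where it was at the start of the episode below 0.03 m and distance of green_bottle from where it was at the start of the episode above 0.025 m), for 0.1 s.
At the end, for the whole second after the job is handed in: The green-capped bottle stands upright in its bay within 15 mm of the point at the red pointer, the lever's handle is within 30 mm of where it stood at the start, and the turntable is at rest (horizontal distance between green_bottle and mark below 0.015 m and z of green_bottle in the frame of turntable below 0.05 m and angle between green_bottle's own z axis and vertical below 0.2 rad and distance of lever_grip from where it was at the start of the episode below 0.03 m and angular speed of turntable below 0.05 rad/s); the robot touches nothing.
It fails at once if the turntable itself is pushed by the robot (contact force between turntable and the fingers above 1.5 N or contact force between turntable and the arm above 1.5 N).
It fails at once if the robot touches the green-capped bottle (contact force between green_bottle and the fingers above 1 N).
It also fails if it takes over 54 s, if anything falls off the work surface, if the arm or the gripper's body presses on something with over 40 N, if the wrist force passes 120 N, or if a joint passes its speed limit or range.

## Robot

A 6-joint arm with a two-finger parallel gripper is mounted at the origin on a cart in front of the work surface, level with it; the furniture and walls round the work are solid. World frame = base frame: x ahead of the robot, y to its left, z up, the work surface at z = 0. Lengths are in m, angles in degrees, forces in N, time in s.
With the tool pointing down it reaches from about 0.275 to 0.825 m from the base axis. Payload 5.2 kg.
Tool frame: the origin (TCP) lies midway between the tips of the shut fingers; the grasp point (between the pads) lies 19 mm behind it; z points along the fingers, x is the direction in which the jaws open and shut, and the axes are right-handed (so a half turn about z gives the same grasp; the last joint's range is limited). The gripper opens to 93 mm and grips with 3 to 60 N. Pads are 15 mm wide; open, the fingers measure 128 mm over their backs; the gripper's body (75 mm by 188 mm) begins 65 mm behind the grasp point.
Start: joints at [-86.906, 14.817, 87.949, -0, 77.235, -11.62], TCP at [0.14, -0.532, 0.197] pointing down, gripper open.
Joint ranges: [-179.93, 179.93], [-52.35, 119.4], [10.71, 147.94], [-69.91, 249.91], [12.55, 155.21], [-178.61, 178.61]. Speed limits (degrees/s): [147.25, 147.25, 180, 180, 180, 180].

## Interface

Orientations are given as [roll, pitch, yaw] about the fixed x, y, z axes, in that order (R = Rz(yaw) Ry(pitch) Rx(roll)).
In Python, from bench import * gives the robot as it stands.
- The arm moves only by the tool drive_tool, never from a script. Its argument "steps" is a list of rows, each an object with "slide": the shift along the world's x, y, z normalised to -1 to 1, where 1 is 100 mm, a list of three; "rot": the turn, a rotation vector about the world's x, y, z normalised to -1 to 1, where 1 is 2 pi rad, a list of three. In form: [{"slide": [dx, dy, dz], "rot": [ax, ay, az]}, ...]. A call has 1 to 8 rows; each row shifts and turns the pose as measured when the row begins; what a row does not reach is not made up. A row lasts 1/8 s, in which the tool goes at most 62.5 mm and 10.7 degrees, less where a joint would pass 70% of its speed; a pose out of reach is approached as far as the arm can. A call with a number of a shift or a turn outside -1 to 1 is refused whole. A call with a gripper value outside its range is refused whole. "jaw" is the closure, from 0 (fully open) to 1 (shut), set as the call begins (left out, the last holds). The fingers move at their own pace and stop on an object; "squeeze" is the grip in N (left out, the last holds). Time passes only in rows, so rows that do not move let the fingers close. It gives the time, the measured TCP pose, the force and the opening at its end, in the units of the state.
- get_state(): the state, without advancing time (a new reading comes with each control period).
- camera(name): name is "side" or "top" or "wrist"; returns (picture, depth): 420x560x3 uint8, red, green, blue; 420x560 float32, m along the optical axis (not along the pixel's ray), 0 where there is no reading.
- camera_model(name): a dict with "K" (3x3 intrinsics, pixels), "world_to_cam" (4x4, takes a point from world to camera coordinates). Camera axes: x right, y down, z forward; pixel columns grow to the right and rows downward; lengths in m; the calibration is good to about 2 mm. A picture is of the moment at which its call begins: read the wrist's pose just before it. camera_model takes no time and is no camera call; for the wrist camera it gives the pose at the moment of the call.
- job_done(): hands the job in, once; it reports no verdict.
Trained networks look in the newest picture that a camera, given by its name, has taken for a name from the list of things; names that differ only in an ending like _2 or _b are one class to them, and where a whole thing is asked for, a point or a joint stands for the part that bears it (a point fixed in the world has none). Each returns a list of dicts, best first, with "p" (0 to 1); they miss things now and then, are a little off and sometimes report something else, mostly with a low value. They report only what shows in the picture. A call takes as long as a camera call. They do not tell look-alikes from the thing itself.
- regions_of(camera, target): "mask" (420x560 bool, what is visible of it) and "position" ([column, row] in pixels, amid what is visible of it).
The state is a dict: "time_s": time; "qpos": joint angles; "dq": joint speeds; "joint_torque": joint torques, N m; "tool_pos": TCP position; "tool_rot": TCP orientation; "force": force on the tool from outside, world axes, zero at the start; "moment": the same for the moment, N m; "grip_width": finger opening in m.
Only numpy, scipy, OpenCV 4.12 (cv2) and the standard library are available. Lean on these libraries where they do the work, as an engineer would, in place of code of your own. Each camera call takes 0.05 s, during which the arm holds its last target. There are 200 camera calls.

## Working session

There is one attempt and no reset: what is moved stays moved. The work goes in short steps, Python scripts to look and compute and a tool call to move; the robot and the scene stay as the last step left them, time stands still between calls to the robot, and variables do not carry over. Pictures are saved under pics/ and viewed, about 8 in all and at most 12, crops included, and the job is handed in when it is done.

Besides the shell and the picture viewer there is one more tool, called after "Emit:" as name(argument=value, ...) on one line, values as JSON. drive_tool: Moves the arm, as the interface text tells. Its arguments: {"type":"object","properties":{"steps":{"type":"array","items":{"type":"object","properties":{"slide":{"type":"array","items":{"type":"number"}},"rot":{"type":"array","items":{"type":"number"}}}}},"jaw":{"type":"number"},"squeeze":{"type":"number"}},"required":["steps"]}

```bash
mkdir -p pics; cat > h.py <<'E'
from bench import *
import numpy as np, cv2
def back(cam,m,uv,d):
    K=m["K"];T=np.linalg.inv(np.array(m["world_to_cam"]))
    p=np.linalg.inv(np.array(K))@np.array([uv[0],uv[1],1])*d
    return (T@np.r_[p,1])[:3]
def cloud(m,d):
    K=np.array(m["K"]);T=np.linalg.inv(np.array(m["world_to_cam"]))
    v,u=np.mgrid[:d.shape[0],:d.shape[1]]
    P=np.stack([u,v,np.ones_like(u)],-1)@np.linalg.inv(K).T*d[...,None]
    return P@T[:3,:3].T+T[:3,3]
E
python3 - <<'E'
from h import *
for c in("top","side"):
    im,d=camera(c); m=camera_model(c); cv2.imwrite(f"pics/{c}1.png",im[...,::-1]); C=cloud(m,d)
    np.savez(f"{c}1.npz",im=im,d=d,C=C)
    for t in("turntable","lever_grip","green_bottle"):
        for r in regions_of(c,t)[:5]:
            M=r["mask"]&(d>0); q=C[M]
            print(c,t,round(r["p"],2),np.round(r["position"]),M.sum(),np.median(q,0).round(3) if len(q) else '',q.min(0).round(3),q.max(0).round(3))
print(get_state())
E
```

```text
top turntable 0.78 [300. 165.] 5993 [0.68  0.004 0.05 ] [ 0.582 -0.097 -0.006] [0.8   0.099 0.108]
top lever_grip 0.74 [279. 220.] 607 [0.573 0.051 0.025] [ 0.516  0.025 -0.004] [0.606 0.08  0.107]
top green_bottle 0.76 [319. 280.] 191 [ 0.449 -0.026  0.045] [ 0.438 -0.042 -0.003] [ 0.468 -0.015  0.068]
top green_bottle 0.61 [248. 271.] 192 [0.471 0.107 0.045] [ 0.46   0.096 -0.   ] [0.487 0.123 0.068]
top green_bottle 0.49 [300. 196.] 218 [0.607 0.003 0.086] [ 0.598 -0.01   0.038] [0.634 0.017 0.109]
top green_bottle 0.49 [355. 254.] 192 [ 0.504 -0.107  0.045] [ 0.494 -0.123  0.003] [ 0.521 -0.097  0.067]
top green_bottle 0.44 [280. 275.] 165 [0.455 0.047 0.046] [0.443 0.034 0.028] [0.469 0.059 0.068]
side turntable 0.94 [227. 200.] 4925 [0.677 0.04  0.054] [ 0.584 -0.164 -0.001] [0.828 0.101 0.111]
side lever_grip 0.76 [287. 236.] 1063 [0.546 0.063 0.035] [ 0.517  0.006 -0.   ] [0.615 0.081 0.109]
side green_bottle 0.94 [266. 189.] 443 [0.609 0.008 0.084] [ 0.596 -0.081  0.044] [0.664 0.023 0.111]
side green_bottle 0.91 [343. 198.] 418 [ 0.506 -0.103  0.038] [ 0.494 -0.189  0.   ] 
[... 285 characters left out ...]
[ 0.439 -0.105  0.   ] [ 0.485 -0.014  0.07 ]
{'time_s': 0.4, 'qpos': array([-8.69061439e+01,  1.48252690e+01,  8.79581014e+01,  4.79145085e-04,
        7.72332821e+01, -1.16193693e+01]), 'dq': array([-0.09667825, -0.08939512, -0.03745367, -0.02371507, -0.00573446,
        0.03523689]), 'joint_torque': array([-4.88682799e-04, -4.36719704e+01, -2.83930278e+01,  7.18736113e-02,
        3.40440322e-02, -5.77334617e-05]), 'tool_pos': array([ 0.13971346, -0.53188298,  0.19640836]), 'tool_rot': array([-1.79996188e+02,  1.62170721e-02, -7.52868800e+01]), 'force': array([ 0.58007656,  0.46365546, -0.12127459]), 'moment': array([0.04155819, 0.00957029, 0.0216529 ]), 'grip_width': 0.09322850573574734}
```

View pics/top1.png

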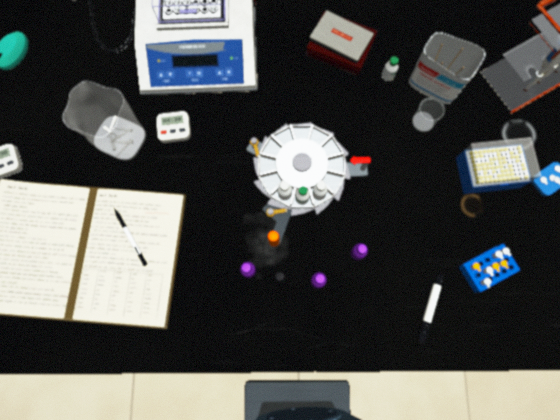

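View pics/side1.png

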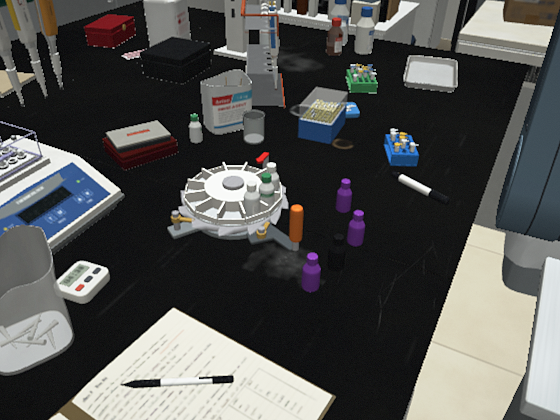

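```bash
cat > meas.py <<'E'
from h import *
def meas(im,C,c0=None):
    hsv=cv2.cvtColor(im,cv2.COLOR_RGB2HSV);H,S,V=[hsv[...,i].astype(int) for i in range(3)]
    x,y,z=C[...,0],C[...,1],C[...,2]; out={}
    near=np.hypot(x-.69,y)<.25
    def rep(n,M):
        q=C[M]
        if len(q): out[n]=((q.min(0)+q.max(0))/2,np.median(q,0),len(q)); print(n,len(q),'mid',out[n][0].round(4),'med',out[n][1].round(4))
    rep('orange_top',near&(H>5)&(H<16)&(S>150)&(z>.1)&(z<.112))
    rep('green',near&(H>45)&(H<90)&(S>100)&(z>.095)&(z<.115))
    rep('red',near&((H<5)|(H>174))&(S>150)&(z>.05)&(z<.075))
    rep('whitecaps',near&(S<60)&(V>100)&(z>.1)&(z<.115))
    M=near&(S<60)&(V>110)&(z>.058)&(z<.07); q=C[M][:,:2]
    (cx,cy),r=cv2.minEnclosingCircle(q.astype(np.float32)); print('rim',cx,cy,r,len(q))
    return out
E
python3 - <<'E'
from meas import *
for c in("top","side"):
    z=np.load(f"{c}1.npz"); print(c); meas(z['im'],z['C'])
im=np.load("top1.npz")['im'][110:300,220:390]
cv2.imwrite("pics/crop1.png",cv2.resize(im[...,::-1],None,fx=3,fy=3,interpolation=cv2.INTER_CUBIC))
E
```

```text
top
orange_top 31 mid [0.5268 0.0573 0.1022] med [0.5231 0.0609 0.1021]
green 50 mid [0.6122 0.002  0.1064] med [0.6123 0.0012 0.1069]
red 108 mid [ 0.6879 -0.1158  0.0611] med [ 0.6872 -0.1168  0.0629]
whitecaps 148 mid [0.618  0.0017 0.1048] med [0.6208 0.0019 0.1062]
rim 0.7565377950668335 0.039444033056497574 0.17000345885753632 2366
side
orange_top 103 mid [0.527  0.0587 0.1044] med [0.5267 0.0609 0.1059]
green 78 mid [0.6127 0.003  0.1042] med [0.6127 0.0059 0.1068]
red 76 mid [ 0.6882 -0.1181  0.0636] med [ 0.6873 -0.1112  0.0656]
whitecaps 175 mid [0.6179 0.0038 0.1057] med [6.206e-01 3.000e-04 1.085e-01]
rim 0.7529418468475342 0.04769007861614227 0.17001758515834808 1938
```

View pics/crop1.png

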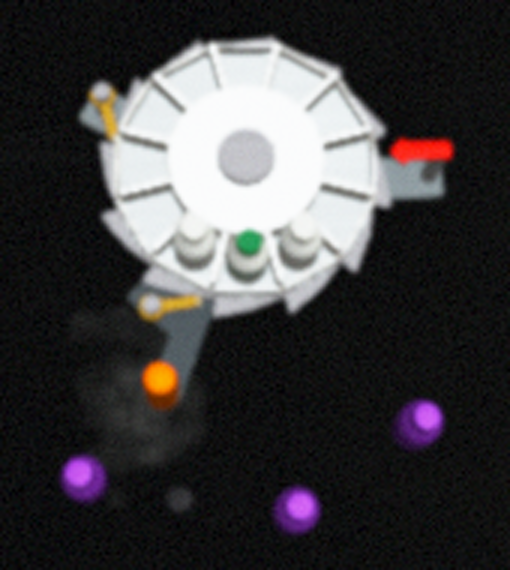

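Candidates for the green-capped bottle in the top image:
- Green cap (302,193) in the carousel.
- White caps at (284,190) and (319,190).
- Green-capped bottle (390,68), standing loose on the bench.
- Purple at (248,270), (319,280) and (360,250).
- Black at (280,275).

The one in the carousel is the target, and the crop confirms it. The axis is about (.682,.003), and this fits both given radii: bottle at 69 mm, handle at 165 mm. The bottle is at 180° and the mark at about 271°, so it needs 3 notches. The lever is at 160.5°, with home at about 157°.

Emit:
drive_tool(steps=[{"slide":[0.32,0.49,0],"rot":[0,0,-0.008]},{"slide":[0.32,0.49,0],"rot":[0,0,-0.008]},{"slide":[0.32,0.49,0],"rot":[0,0,-0.008]},{"slide":[0.32,0.49,0],"rot":[0,0,-0.008]},{"slide":[0.32,0.49,0],"rot":[0,0,-0.008]},{"slide":[0.32,0.49,0],"rot":[0,0,-0.008]},{"slide":[0.32,0.49,0],"rot":[0,0,-0.008]},{"slide":[0.32,0.49,0],"rot":[0,0,-0.008]}], jaw=0, squeeze=10)

```text
time_s: 1.4
tool_pos: [0.3997, -0.1319, 0.197]
tool_rot: [-179.7, -0.2, -99.6]
force: [0.9, -1.3, -0.5]
grip_width: 0.0928
```

Emit:
drive_tool(steps=[{"slide":[0.32,0.48,0],"rot":[0,0,-0.007]},{"slide":[0.32,0.48,0],"rot":[0,0,-0.007]},{"slide":[0.32,0.48,0],"rot":[0,0,-0.007]},{"slide":[0.28,0.4,0],"rot":[0,0,-0.005]},{"slide":[0.0,0.0,0]}])

```text
schema error: expected keys slide, rot
```

Emit:
drive_tool(steps=[{"slide":[0.32,0.48,0],"rot":[0,0,-0.007]},{"slide":[0.32,0.48,0],"rot":[0,0,-0.007]},{"slide":[0.32,0.48,0],"rot":[0,0,-0.007]},{"slide":[0.28,0.4,0],"rot":[0,0,-0.005]},{"slide":[0.0,0.0,0],"rot":[0,0,0]}])

```text
time_s: 2.02
tool_pos: [0.5287, 0.0625, 0.198]
tool_rot: [-179.5, -0.2, -109.0]
force: [-0.4, -0.3, -1.0]
grip_width: 0.0931
```

Emit:
drive_tool(steps=[{"slide":[-0.02,-0.04,-0.4],"rot":[0.0,0,0]},{"slide":[0,0,-0.4],"rot":[0,0,0]},{"slide":[0,0,-0.4],"rot":[0,0,0]},{"slide":[0.0,0.0,-0.08],"rot":[0,0,0]}])

```text
time_s: 2.52
tool_pos: [0.526, 0.056, 0.0686]
tool_rot: [-179.3, -0.3, -108.9]
force: [-0.2, 0.3, 0.0]
grip_width: 0.093
```

Emit:
drive_tool(steps=[{"slide":[0,0,0],"rot":[0,0,0]},{"slide":[0,0,0],"rot":[0,0,0]},{"slide":[0,0,0],"rot":[0,0,0]},{"slide":[0,0,0],"rot":[0,0,0]}], jaw=1, squeeze=10)

```text
time_s: 3.02
tool_pos: [0.5288, 0.0545, 0.0731]
tool_rot: [-178.9, -0.2, -109.0]
force: [0.2, 0.1, 0.2]
grip_width: 0.0574
```

Emit:
drive_tool(steps=[{"slide":[-0.02,0,-0.03],"rot":[0,0,0]},{"slide":[0,0,0],"rot":[0,0,0]},{"slide":[0,0,0],"rot":[0,0,0]},{"slide":[0,0,0],"rot":[0,0,0]},{"slide":[0,0,0],"rot":[0,0,0]}])

```text
time_s: 3.65
tool_pos: [0.5269, 0.0548, 0.0706]
tool_rot: [-178.8, -0.2, -108.9]
force: [-1.1, 0.0, -0.2]
grip_width: 0.0209
```

```bash
python3 - <<'E'
from h import *
s=get_state(); print(s['tool_pos'],s['tool_rot'],s['force'],s['grip_width'],s['qpos'].round(1))
p=np.array([s['tool_pos'][0]-.682,s['tool_pos'][1]-.003]);print(np.hypot(*p),np.degrees(np.arctan2(p[1],p[0])))
A=np.array([.682,.003])
for a in range(157,206,4):
    t=np.radians(a);print(a,(A+.165*np.array([np.cos(t),np.sin(t)])).round(4))
E
```

```text
[0.52692439 0.05483474 0.07061542] [-1.78846616e+02 -1.75979761e-01 -1.08921667e+02] [-1.08980848  0.0143898  -0.2186148 ] 0.020890998140632423 [ -5.8  19.  101.3  -0.5  58.5 103.4]
0.16350928379985305 161.51755553868082
157 [0.5301 0.0675]
161 [0.526  0.0567]
165 [0.5226 0.0457]
169 [0.52   0.0345]
173 [0.5182 0.0231]
177 [0.5172 0.0116]
181 [5.17e-01 1.00e-04]
185 [ 0.5176 -0.0114]
189 [ 0.519  -0.0228]
193 [ 0.5212 -0.0341]
197 [ 0.5242 -0.0452]
201 [ 0.528  -0.0561]
205 [ 0.5325 -0.0667]
```

Emit:
drive_tool(steps=[{"slide":[-0.04,-0.12,0],"rot":[0,0,0.0125]},{"slide":[-0.03,-0.14,0],"rot":[0,0,0.014]},{"slide":[-0.016,-0.143,0],"rot":[0,0,0.014]},{"slide":[-0.004,-0.144,0],"rot":[0,0,0.014]},{"slide":[0.009,-0.144,0],"rot":[0,0,0.014]},{"slide":[0.021,-0.142,0],"rot":[0,0,0.014]},{"slide":[0.034,-0.14,0],"rot":[0,0,0.014]}])

```text
time_s: 4.53
tool_pos: [0.5241, -0.0428, 0.0706]
tool_rot: [-178.8, 0.0, -73.0]
force: [0.5, 0.8, 0.4]
grip_width: 0.0206
```

```bash
cat > st.py <<'E'
from h import *
s=get_state(); print(s['time_s'],s['tool_pos'],s['tool_rot'],s['force'],s['grip_width'])
p=np.array([s['tool_pos'][0]-.682,s['tool_pos'][1]-.003]);print(np.hypot(*p),np.degrees(np.arctan2(p[1],p[0]))%360)
E
python3 st.py
```

```text
4.525 [ 0.52411399 -0.04281401  0.07061397] [-1.78821742e+02  1.59378179e-03 -7.30311640e+01] [0.53187346 0.76601043 0.43619514] 0.02059641451150484
0.16439864298444692 196.18121836934154
```

Emit:
drive_tool(steps=[{"slide":[0.02,-0.06,0],"rot":[0,0,0.006]},{"slide":[0.02,-0.06,0],"rot":[0,0,0.006]},{"slide":[0,0,0],"rot":[0,0,0]}])

```text
time_s: 4.9
tool_pos: [0.5286, -0.0564, 0.0706]
tool_rot: [-178.8, -0.0, -68.7]
force: [-0.3, -1.4, 0.7]
grip_width: 0.0212
```

```bash
cat >> st.py <<'E'
from meas import *
im,d=camera("top");C=cloud(camera_model("top"),d);o=meas(im,C)
if 'green' in o:
    g=o['green'][0];print('green ang',np.degrees(np.arctan2(g[1]-.003,g[0]-.682))%360,np.hypot(g[1]-.003,g[0]-.682))
import sys
if len(sys.argv)>1: cv2.imwrite(sys.argv[1],cv2.resize(im[90:320,180:430,::-1],None,fx=2.5,fy=2.5,interpolation=2))
E
python3 st.py
```

```text
4.9 [ 0.5285823  -0.05641836  0.07061907] [-1.78808443e+02 -7.78669305e-03 -6.86750670e+01] [-0.26451205 -1.38996181  0.69457043] 0.02120733533947404
0.1645221284512731 201.17128336509066
whitecaps 65 mid [ 0.6129 -0.0027  0.1049] med [ 0.6126 -0.0028  0.1063]
rim 0.759064257144928 0.04742761701345444 0.16834041476249695 1896
```

Emit:
drive_tool(steps=[{"slide":[0.015,-0.04,0],"rot":[0,0,0.004]},{"slide":[0.0,0.0,0],"rot":[0,0,0]}])

```text
time_s: 5.2
tool_pos: [0.5299, -0.0599, 0.0706]
tool_rot: [-178.8, 0.0, -67.2]
force: [-0.0, -1.2, 0.4]
grip_width: 0.0207
```

Emit:
drive_tool(steps=[{"slide":[-0.049,0.135,0],"rot":[0,0,-0.014]},{"slide":[-0.037,0.139,0],"rot":[0,0,-0.014]},{"slide":[-0.025,0.142,0],"rot":[0,0,-0.014]},{"slide":[-0.013,0.143,0],"rot":[0,0,-0.014]},{"slide":[0,0.144,0],"rot":[0,0,-0.014]},{"slide":[0.013,0.143,0],"rot":[0,0,-0.014]},{"slide":[0.025,0.142,0],"rot":[0,0,-0.014]},{"slide":[0.037,0.139,0],"rot":[0,0,-0.014]}])

```text
time_s: 6.2
tool_pos: [0.5265, 0.0534, 0.0706]
tool_rot: [-178.6, -0.3, -108.8]
force: [2.0, -1.4, -2.3]
grip_width: 0.0209
```

Emit:
drive_tool(steps=[{"slide":[0.01,0.03,0],"rot":[0,0,-0.003]},{"slide":[0,0,0],"rot":[0,0,0]}])

```text
time_s: 6.45
tool_pos: [0.5278, 0.0571, 0.0706]
tool_rot: [-178.5, -0.3, -109.7]
force: [-0.4, 0.9, -1.1]
grip_width: 0.0207
```

```bash
python3 st.py pics/a.png
```

```text
6.45 [0.52783136 0.05707467 0.07061014] [-178.53007338   -0.28472352 -109.74284525] [-0.35833548  0.89905352 -1.07007985] 0.020692644507201874
0.1633769848921306 160.67167297246166
green 25 mid [ 0.6202 -0.0338  0.1064] med [ 0.6203 -0.0331  0.107 ]
red 108 mid [ 0.6882 -0.1159  0.0603] med [ 0.6873 -0.1165  0.0629]
whitecaps 79 mid [ 0.6294 -0.0269  0.1052] med [ 0.6431 -0.0546  0.1064]
rim 0.7664526104927063 0.024250870570540428 0.16958604753017426 765
green ang 210.80163175449232 0.07192373964498418
```

View pics/a.png

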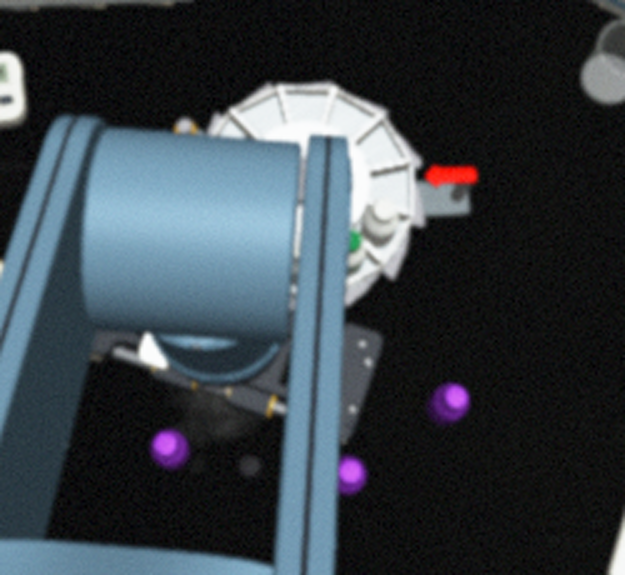

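The picture shows the green cap at (352,241), one notch on (211°), with a white cap ahead of it at (381,212). Next I nudge the lever a little further home and make the second swing.

Emit:
drive_tool(steps=[{"slide":[0.012,0.04,0],"rot":[0,0,-0.004]},{"slide":[0,0,0],"rot":[0,0,0]}])

```text
time_s: 6.75
tool_pos: [0.5291, 0.0604, 0.0706]
tool_rot: [-178.5, -0.3, -111.3]
force: [0.3, 0.6, 0.4]
grip_width: 0.0212
```

Emit:
drive_tool(steps=[{"slide":[-0.047,-0.136,0],"rot":[0,0,0.014]},{"slide":[-0.037,-0.139,0],"rot":[0,0,0.014]},{"slide":[-0.025,-0.142,0],"rot":[0,0,0.014]},{"slide":[-0.013,-0.143,0],"rot":[0,0,0.014]},{"slide":[0,-0.144,0],"rot":[0,0,0.014]},{"slide":[0.013,-0.143,0],"rot":[0,0,0.014]},{"slide":[0.025,-0.142,0],"rot":[0,0,0.014]},{"slide":[0.037,-0.139,0],"rot":[0,0,0.014]}])

```text
time_s: 7.75
tool_pos: [0.5277, -0.0533, 0.0707]
tool_rot: [-178.0, -0.0, -69.7]
force: [4.4, 3.2, -2.5]
grip_width: 0.021
```

Emit:
drive_tool(steps=[{"slide":[0.02,-0.05,0],"rot":[0,0,0.004]},{"slide":[0,0,0],"rot":[0,0,0]}])

```text
time_s: 8.0
tool_pos: [0.53, -0.0593, 0.0706]
tool_rot: [-178.0, 0.0, -68.3]
force: [1.3, -0.5, -0.3]
grip_width: 0.0214
```

Same end point as before (202.3°). Back home.

Emit:
drive_tool(steps=[{"slide":[-0.049,0.135,0],"rot":[0,0,-0.014]},{"slide":[-0.037,0.139,0],"rot":[0,0,-0.014]},{"slide":[-0.025,0.142,0],"rot":[0,0,-0.014]},{"slide":[-0.013,0.143,0],"rot":[0,0,-0.014]},{"slide":[0,0.144,0],"rot":[0,0,-0.014]},{"slide":[0.013,0.143,0],"rot":[0,0,-0.014]},{"slide":[0.025,0.142,0],"rot":[0,0,-0.014]},{"slide":[0.037,0.139,0],"rot":[0,0,-0.014]}])

```text
time_s: 9.0
tool_pos: [0.5273, 0.0548, 0.0707]
tool_rot: [-177.5, -0.2, -110.2]
force: [4.6, -1.4, -3.8]
grip_width: 0.0211
```

Emit:
drive_tool(steps=[{"slide":[0.02,0.06,0],"rot":[0,0,-0.004]},{"slide":[0,0,0],"rot":[0,0,0]}])

```text
time_s: 9.25
tool_pos: [0.53, 0.0617, 0.0707]
tool_rot: [-177.4, -0.2, -111.6]
force: [2.4, -0.1, -1.0]
grip_width: 0.0207
```

```bash
python3 st.py
```

```text
9.25 [0.52995666 0.06173163 0.07066268] [-177.42119726   -0.19396817 -111.64583019] [ 2.36994435 -0.0736885  -1.0050905 ] 0.02066335646568666
0.16299257822360905 158.87934161230288
green 49 mid [ 0.6453 -0.0563  0.1059] med [ 0.6442 -0.0564  0.1064]
red 108 mid [ 0.6876 -0.1159  0.0594] med [ 0.6872 -0.1165  0.0625]
whitecaps 142 mid [ 0.6491 -0.0484  0.105 ] med [ 0.6385 -0.0538  0.106 ]
rim 0.7579365968704224 0.04061007499694824 0.17169751226902008 1114
green ang 238.22636714408952 0.06970703541354614
```

Emit:
drive_tool(steps=[{"slide":[-0.052,-0.136,0],"rot":[0,0,0.014]},{"slide":[-0.04,-0.139,0],"rot":[0,0,0.014]},{"slide":[-0.027,-0.142,0],"rot":[0,0,0.014]},{"slide":[-0.013,-0.143,0],"rot":[0,0,0.014]},{"slide":[0,-0.144,0],"rot":[0,0,0.014]},{"slide":[0.013,-0.143,0],"rot":[0,0,0.014]},{"slide":[0.025,-0.142,0],"rot":[0,0,0.014]},{"slide":[0.037,-0.139,0],"rot":[0,0,0.014]}])

```text
time_s: 10.3
tool_pos: [0.5281, -0.0533, 0.0707]
tool_rot: [-176.7, 0.0, -70.1]
force: [7.1, 3.5, -5.7]
grip_width: 0.0206
```

Emit:
drive_tool(steps=[{"slide":[0.02,-0.06,0],"rot":[0,0,0.004]},{"slide":[0,0,0],"rot":[0,0,0]}])

```text
time_s: 10.55
tool_pos: [0.5307, -0.0597, 0.0706]
tool_rot: [-176.6, 0.1, -68.6]
force: [3.0, 1.3, -0.4]
grip_width: 0.0211
```

Emit:
drive_tool(steps=[{"slide":[-0.052,0.135,0],"rot":[0,0,-0.014]},{"slide":[-0.04,0.139,0],"rot":[0,0,-0.014]},{"slide":[-0.028,0.142,0],"rot":[0,0,-0.014]},{"slide":[-0.013,0.143,0],"rot":[0,0,-0.014]},{"slide":[0,0.144,0],"rot":[0,0,-0.014]},{"slide":[0.013,0.143,0],"rot":[0,0,-0.014]},{"slide":[0.025,0.142,0],"rot":[0,0,-0.014]},{"slide":[0.037,0.139,0],"rot":[0,0,-0.014]}])

```text
time_s: 11.55
tool_pos: [0.5269, 0.0523, 0.0707]
tool_rot: [-176.0, -0.2, -110.4]
force: [4.9, -0.6, -4.2]
grip_width: 0.0206
```

Emit:
drive_tool(steps=[{"slide":[0.016,0.05,0],"rot":[0,0,-0.004]},{"slide":[0,0,0],"rot":[0,0,0]}])

```text
time_s: 11.8
tool_pos: [0.5288, 0.0576, 0.0707]
tool_rot: [-176.0, -0.3, -111.9]
force: [0.5, -0.2, -2.1]
grip_width: 0.0207
```

```bash
python3 st.py
```

```text
11.8 [0.5287899  0.05761256 0.0707059 ] [-175.95047148   -0.26357279 -111.8567461 ] [ 0.4583886  -0.17150482 -2.10756697] 0.020741639784184522
0.16265258941828004 160.38111987802327
green 53 mid [ 0.6792 -0.0679  0.107 ] med [ 0.6791 -0.0671  0.1067]
red 107 mid [ 0.6879 -0.1159  0.0599] med [ 0.6873 -0.1168  0.0627]
whitecaps 142 mid [ 0.679  -0.0607  0.1049] med [ 0.6524 -0.058   0.106 ]
rim 0.7574454545974731 0.04060518369078636 0.17087607085704803 1462
green ang 267.7255147218434 0.070980252999037
```

Green is at 268°, by the pointer, and the lever is at its start. Let go: open the fingers, then rise.

Emit:
drive_tool(steps=[{"slide":[0,0,0],"rot":[0,0,0]},{"slide":[0,0,0],"rot":[0,0,0]},{"slide":[0,0,0],"rot":[0,0,0]},{"slide":[0,0,0],"rot":[0,0,0]},{"slide":[0,0,0],"rot":[0,0,0]}], jaw=0)

```text
time_s: 12.48
tool_pos: [0.5263, 0.0565, 0.0707]
tool_rot: [-176.2, -0.4, -111.9]
force: [0.0, -0.5, 0.9]
grip_width: 0.0664
```

Emit:
drive_tool(steps=[{"slide":[0,0,0.3],"rot":[0,0,0]},{"slide":[0,0,0.4],"rot":[0,0,0]},{"slide":[0,0,0.5],"rot":[0,0,0]},{"slide":[-0.3,-0.4,0.1],"rot":[0,0,0]},{"slide":[-0.3,-0.5,0],"rot":[0,0,0]},{"slide":[-0.3,-0.5,0],"rot":[0,0,0]},{"slide":[-0.3,-0.5,0],"rot":[0,0,0]},{"slide":[-0.3,-0.5,0],"rot":[0,0,0]}])

```text
time_s: 13.48
tool_pos: [0.3729, -0.1868, 0.2053]
tool_rot: [-175.9, -0.5, -111.3]
force: [1.1, 0.2, 0.3]
grip_width: 0.0926
```

Emit:
drive_tool(steps=[{"slide":[-0.3,-0.5,0],"rot":[0,0,0]},{"slide":[-0.3,-0.5,0],"rot":[0,0,0]},{"slide":[-0.3,-0.5,0],"rot":[0,0,0]},{"slide":[0,0,0],"rot":[0,0,0]},{"slide":[0,0,0],"rot":[0,0,0]}])

```text
time_s: 14.1
tool_pos: [0.2767, -0.3442, 0.2062]
tool_rot: [-175.8, -0.6, -111.8]
force: [0.3, 0.1, 0.3]
grip_width: 0.093
```

```bash
python3 st.py pics/b.png
```

```text
14.1 [ 0.27667534 -0.34424551  0.20620721] [-175.80136962   -0.58423089 -111.77695484] [0.34674425 0.12049726 0.27540104] 0.09299008579803049
0.5337298219557604 220.58698008949193
orange_top 33 mid [0.5269 0.0573 0.1029] med [0.5244 0.0592 0.1019]
green 53 mid [ 0.679  -0.068   0.1067] med [ 0.6789 -0.067   0.1063]
red 109 mid [ 0.6877 -0.1161  0.0596] med [ 0.6872 -0.1172  0.0625]
whitecaps 140 mid [ 0.679  -0.0606  0.1049] med [ 0.6722 -0.0581  0.1064]
rim 0.7580475807189941 0.04055256396532059 0.17145437002182007 2360
green ang 267.5879749252219 0.07101590012560653
```

View pics/b.png

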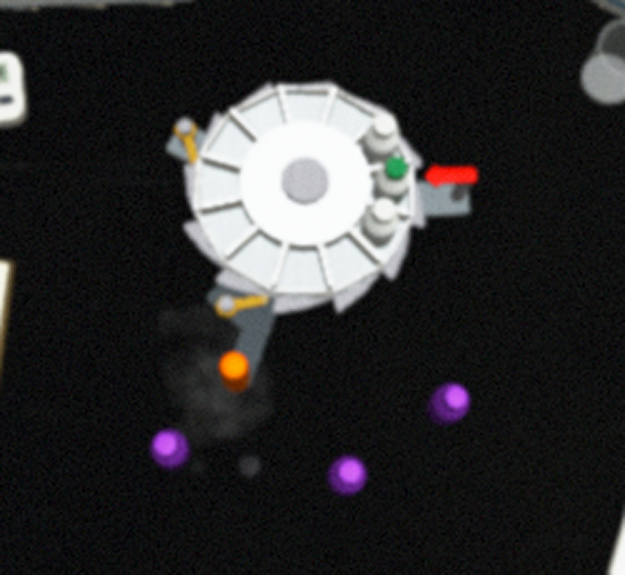

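```bash
python3 -c "
from bench import *
print(job_done())"
```

```text
the job is handed in; nothing more can be done
None
```

The green-capped bottle now stands at the red pointer after three full swings of the lever. I handed the job in at about 14 s of the 54 s allowed; it gave no verdict.

- **Bottle:** the last top picture puts the cap at about (0.679, -0.068). That is roughly 6 mm from where I work out the pointer's mark to be, against the 15 mm allowed. The cap is still at its standing height, with the bottle upright in its bay.
- **Lever:** the handle measures (0.527, 0.057), within about 1 mm of where it started. It is released, and the arm is well clear.
- **Turntable:** the bottle's position was the same before and after I let go, so the turntable was at rest.
- **Forces:** the readings at the end of each move stayed below 10 N.

No check failed. The circle I tried to fit to the turntable's rim was useless, because it also took in other white parts. I found the axis from the 69 mm and 165 mm radii given instead, and those agreed with each other.

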